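# Complete the row of brown bottles on the bench shelf

## Robot

A 6-joint arm with a two-finger parallel gripper is mounted at the origin on a cart in front of the work surface, level with it; the furniture and walls round the work are solid. World frame = base frame: x ahead of the robot, y to its left, z up, the work surface at z = 0. Lengths are in m, angles in rad, forces in N, time in s.
With the tool pointing down it reaches from about 0.25 to 0.775 m from the base axis. Payload 4 kg.
Tool frame: the origin (TCP) lies on the centre line of the jaws, within the pads' length; the fingertips stand 25 mm ahead of it and the grasp point (between the pads) lies 6 mm ahead of it; z points along the fingers, y is the line along which they close (so a half turn about z gives the same grasp; the last joint's range is limited). The gripper opens to 94 mm and grips with 3 to 60 N. Pads are 16 mm wide; open, the fingers measure 119 mm over their backs; the gripper's body (75 mm by 177 mm) begins 78 mm behind the grasp point.
Start: joints at [-1.205, 0.087, 1.371, -0, 1.684, -0.103], TCP at [0.248, -0.491, 0.231] pointing down, gripper open.
Joint ranges: [-3.1, 3.1], [-0.76, 2.03], [0.27, 2.55], [-1.08, 4.22], [0.17, 2.65], [-2.57, 2.57]. Speed limits (rad/s): [2.79, 2.79, 3.14, 3.14, 3.14, 3.14].

## Interface

Orientations are given as [roll, pitch, yaw] about the fixed x, y, z axes, in that order (R = Rz(yaw) Ry(pitch) Rx(roll)).
In Python, from bench import robot, imaging gives the robot as it stands. The module is installed in compiled form; this text tells all that it offers.
- The arm moves only by the tool drive_tool, never from a script. Its argument "series" is a list of rows, each a list of 3 entries, a list of its own where there are three numbers: the finger opening in m, from 0 to 0.094, then the shift along the tool's x, y, z in m, then the turn, a rotation vector about the tool's x, y, z in rad. A call has 1 to 5 rows; each row is the pose to reach, as a shift and turn from the pose commanded when the call began, along the tool's axes at that moment; what a row does not reach only later rows make up. A row lasts 1/8 s, in which the tool goes at most 62.5 mm and 10.7 degrees, less where a joint would pass 70% of its speed; a pose out of reach is approached as far as the arm can. A call with a gripper value outside its range is refused whole. The fingers move at their own pace and stop on an object; the grip force is fixed at half the most. Time passes only in rows, so rows that repeat a pose let the fingers close. It gives the time, the measured TCP pose, the force, the opening and the grip force at its end, in the units of the state.
- robot.get_obs(): the state, without advancing time (a new reading comes with each control period).
- imaging.snapshot(name): name is "side" or "top"; returns the picture (480x640x3 uint8, red, green, blue); there is no depth.
- imaging.get_calibration(name): a dict with "intrinsics" (3x3 intrinsics, pixels), "position" and "rotation" of the camera in the world. Camera axes: x right, y up, looking along -z (the intrinsics and any distortion apply to the point x, -y, -z); pixel columns grow to the right and rows downward; lengths in m; the calibration is good to about 2 mm. A picture is of the moment at which its call begins. get_calibration takes no time and is no camera call.
- robot.close_job(): hands the job in; it is judged then, once.
The state is a dict: "time": time; "joint_positions": joint angles; "qvel": joint speeds; "joint_torque": joint torques, N m; "tool_pos": TCP position; "ee_rot": TCP orientation; "wrist_force": force on the tool from outside, world axes, zero at the start; "wrist_torque": the same for the moment, N m; "width": finger opening in m; "finger_force": force on a finger pad.
Only numpy, scipy, OpenCV 4.12 (cv2) and the standard library are available. Lean on these libraries where they do the work, as an engineer would, in place of code of your own. Each camera call takes 0.05 s, during which the arm holds its last target. There are 200 camera calls.

## Task

Complete the row of brown bottles on the low white shelf: stand the two brown bottles with black caps from the worktop upright on the shelf's two free blue marks, one on each and centred on it, so that all three brown bottles stand side by side in a straight row. Leave the brown bottle that already stands on the shelf in its place.

Things in the scene. Friction and masses are not known exactly. Their poses are not given: they have to be found in the camera images.
- bottle_1_centre (a point): Brown (amber) glass screw-cap bottle with a black cap, 45 mm in diameter, 98 mm high; straight body up to about 65 mm, then a shoulder; the cap (25 mm wide) is the top 14 mm. About 0.11 kg. This point: its centre, 49 mm above its underside; z up its axis. Starts standing loose on the worktop among other bottles.
- bottle_2_centre (a point): Brown (amber) glass screw-cap bottle with a black cap, 45 mm in diameter, 98 mm high; straight body up to about 65 mm, then a shoulder; the cap (25 mm wide) is the top 14 mm. About 0.11 kg. This point: its centre, 49 mm above its underside; z up its axis. Starts standing loose on the worktop among other bottles. The same kind as the other; either may go on either free mark.
- bottle_3_centre (a point): Brown (amber) glass screw-cap bottle with a black cap, 45 mm in diameter, 98 mm high; straight body up to about 65 mm, then a shoulder; the cap (25 mm wide) is the top 14 mm. About 0.11 kg. This point: its centre, 49 mm above its underside; z up its axis. Starts standing on the left blue mark of the shelf, and stays there.
- shelf: Low white bench shelf, fixed, 110 mm deep (x), 290 wide (y); board top 30 mm above the worktop; a lip along the far (+x) edge rises 15 mm above the board. Origin under its centre, at worktop height; x points away from the robot, y left, z up. Three flat round blue marks, 62 mm wide, lie on the board at x = 0 and y = +85 mm (left, taken by the third bottle), 0 and -85 mm (both free).

How it is judged:
At the end, for the whole second after the job is handed in: One brown bottle stands on each of the three blue marks of the shelf, the third one still on the left mark: each within 15 mm of the mark's centre along and across the shelf, within 10 mm of its standing height, upright within about 10 degrees, and at rest (((y of bottle_1_centre in the frame of shelf between -0.015 and 0.015 m and y of bottle_2_centre in the frame of shelf between -0.1 and -0.07 m) or (y of bottle_2_centre in the frame of shelf between -0.015 and 0.015 m and y of bottle_1_centre in the frame of shelf between -0.1 and -0.07 m)) and y of bottle_3_centre in the frame of shelf between 0.07 and 0.1 m and x of bottle_1_centre in the frame of shelf between -0.015 and 0.015 m and z of bottle_1_centre in the frame of shelf between 0.069 and 0.089 m and angle between each of bottle_1_centre, bottle_2_centre, bottle_3_centre's own z axis and vertical below 0.17 rad and linear speed of each of bottle_1, bottle_2, bottle_3 below 0.02 m/s and x of bottle_2_centre in the frame of shelf between -0.015 and 0.015 m and z of bottle_2_centre in the frame of shelf between 0.069 and 0.089 m and x of bottle_3_centre in the frame of shelf between -0.015 and 0.015 m and z of bottle_3_centre in the frame of shelf between 0.069 and 0.089 m); the robot touches nothing.
It fails at once if the brown bottle already on the shelf is pushed more than 30 mm or knocked over (distance of bottle_3_centre from where it was at the start of the episode above 0.03 m).
It also fails if it takes over 59 s, if anything falls off the work surface, if the arm or the gripper's body presses on something with over 40 N, if the wrist force passes 120 N, or if a joint passes its speed limit or range.

## Working session

There is one attempt and no reset: what is moved stays moved. The work goes in short steps, Python scripts to look and compute and a tool call to move; the robot and the scene stay as the last step left them, time stands still between calls to the robot, and variables do not carry over. Pictures are saved under pics/ and viewed, at most 10 in all, crops included, and the job is handed in when it is done.

Besides the shell and the picture viewer there is one more tool, called as name([rows], argument=value, ...), one row to a line, values as JSON. drive_tool: Moves the arm, as the interface text tells. Its arguments: {"type":"object","properties":{"series":{"type":"array"}},"required":["series"]}

```bash
mkdir -p pics; python3 - <<'E'
from bench import robot, imaging
import cv2
for n in("side","top"):
    c=imaging.get_calibration(n); print(n,{k:(v.tolist() if hasattr(v,'tolist') else v) for k,v in c.items()})
    cv2.imwrite(f"pics/{n}0.png",imaging.snapshot(n)[:,:,::-1])
o=robot.get_obs(); print(o)
E
```

```text
side {'intrinsics': [[588.2908848273335, 0.0, 323.54999148459746], [0.0, 588.2908848273335, 240.61918284051498], [0.0, 0.0, 1.0]], 'position': [0.13511925719034262, 0.7122671529852291, 0.7783825068994668], 'rotation': [0.8221579483332333, 0.015068945486930607, -2.5740111052414028]}
top {'intrinsics': [[541.9359751316455, 0.0, 314.20909576246305], [0.0, 541.9359751316455, 250.47608634244617], [0.0, 0.0, 1.0]], 'position': [0.382695624434482, 0.06263831680804302, 1.068602988918966], 'rotation': [0.15758815824716288, 0.02786225055452496, -1.5671327335628789]}
{'time': 0.1, 'joint_positions': array([-1.20508612e+00,  8.78740507e-02,  1.37209203e+00, -1.24850219e-05,
        1.68360147e+00, -1.03059866e-01]), 'qvel': array([-0.00142201, -0.00144182, -0.00451996,  0.00205958, -0.00045293,
        0.00028302]), 'joint_torque': array([ 2.67229654e-03, -3.41254842e+01, -3.03300083e+01,  7.20505952e-02,
        3.04658781e-02, -9.63983666e-05]), 'tool_pos': array([ 0.24833609, -0.49024465,  0.22943065]), 'ee_rot': array([-3.13962695e+00, -1.90830268e-04,  4.68768489e-01]), 'wrist_force': array([-0.62616302, -0.71534518,  0.02218145]), 'wrist_torque': array([-0.01840977,  0.02387242,  0.00156668]), 'finger_force': 0.0, 'width': 0.0940005386404993}
```

View pics/side0.png

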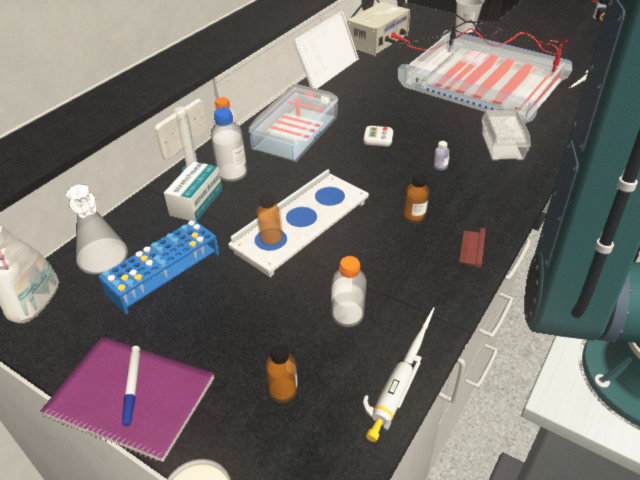

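View pics/top0.png

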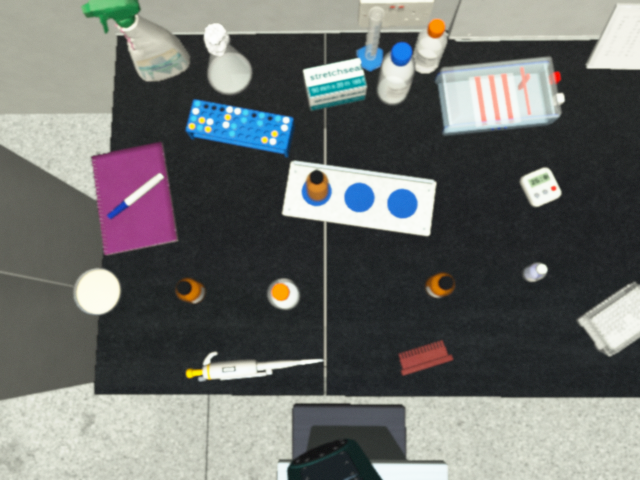

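The side view shows a brown bottle at about (282,378) and another at (417,200). The third stands on the left mark at (270,225), with the free marks at (302,216) and (330,196). The top view shows the loose bottles at about (190,290) and (440,285), and the free marks at (360,197) and (402,203).

```bash
cat > h.py <<'E'
import numpy as np, cv2
from scipy.spatial.transform import Rotation as R
from bench import robot, imaging
def rays(n,uv):
    c=imaging.get_calibration(n); K=np.array(c["intrinsics"])
    d=np.linalg.solve(K,np.r_[uv,1.]); d=d*[1,-1,-1]
    return np.array(c["position"]), R.from_euler('xyz',c["rotation"]).apply(d)
def plane(n,uv,z):
    p,d=rays(n,uv); return p+d*(z-p[2])/d[2]
def tri(a,b):
    (p,d),(q,e)=rays("side",a),rays("top",b)
    s=np.linalg.lstsq(np.c_[d,-e],q-p,rcond=None)[0]
    x,y=p+s[0]*d,q+s[1]*e; return (x+y)/2,np.linalg.norm(x-y)
def blobs(im,lo,hi,amin=120):
    m=cv2.inRange(cv2.cvtColor(im,cv2.COLOR_RGB2HSV),lo,hi)
    m=cv2.morphologyEx(m,cv2.MORPH_CLOSE,np.ones((5,5)))
    n,l,s,c=cv2.connectedComponentsWithStats(m)
    return [(c[i].round(1),s[i].tolist()) for i in range(1,n) if s[i][4]>amin]
BROWN=((5,120,50),(18,255,230)); BLUE=((105,150,80),(118,255,230))
E
python3 - <<'E'
from h import *
for n in("side","top"):
    im=imaging.snapshot(n)
    print(n)
    for c,s in blobs(im,*BROWN): print(" brown",c,s,plane(n,c,.04).round(3))
    for c,s in blobs(im,*BLUE): print(" blue",c,s,plane(n,c,.03).round(4))
    print(im[{'side':216,'top':197}[n],{'side':302,'top':360}[n]])
E
```

```text
side
 brown [414.8 200.7] [404, 183, 25, 39, 583] [ 0.48  -0.145  0.04 ]
 brown [269.2 223.5] [257, 204, 24, 39, 708] [0.686 0.062 0.04 ]
 brown [348.9 269.3] [339, 255, 22, 23, 183] [0.494 0.087 0.04 ]
 brown [281.1 379.3] [265, 354, 32, 49, 1151] [0.464 0.334 0.04 ]
 blue [223.  115.9] [215, 108, 17, 17, 229] [ 1.026  -0.2088  0.03  ]
 blue [160.3 265.1] [100, 227, 118, 82, 2723] [0.7932 0.2476 0.03  ]
 blue [127.6 408.6] [123, 395, 10, 29, 195] [0.627  0.4859 0.03  ]
[ 75 117 178]
top
 brown [317.1 187.8] [307, 174, 21, 26, 348] [0.67  0.087 0.04 ]
 brown [438.8 284.3] [425, 272, 30, 25, 400] [ 0.481 -0.144  0.04 ]
 brown [190.3 290.2] [175, 278, 29, 25, 377] [0.469 0.329 0.04 ]
 blue [400.4  54.4] [391, 42, 22, 24, 206] [ 0.9545 -0.0831  0.03  ]
 blue [358.8 197. ] [345, 183, 29, 29, 640] [0.6542 0.0048 0.03  ]
 blue [313.9 197.1] [302, 185, 29, 21, 160] [0.6543 0.0932 0.03  ]
 blue [401.9 203.2] [388, 189, 29, 29, 648] [ 0.6414 -0.0794  0.03  ]
[ 35 118 214]
```

Middle mark is at (0.654, 0.005) and right mark at (0.641, -0.079). Their spacing comes out at 85.2 mm, which matches the stated 85 mm. The bottles are near (0.48, -0.145) and (0.467, 0.331). I'll turn the tool to yaw π/2 so its axes line up with the world: x=+Y, y=+X, z=down.

drive_tool([
  [0.094,[0.05,-0.028,0],[0,0,-0.18]],
  [0.094,[0.1,-0.056,0],[0,0,-0.36]],
  [0.094,[0.15,-0.084,0],[0,0,-0.54]],
  [0.094,[0.2,-0.112,0],[0,0,-0.72]],
  [0.094,[0.25,-0.14,0],[0,0,-0.9]],
])

```text
time: 0.82
tool_pos: [0.4089, -0.2512, 0.2304]
ee_rot: [3.141, 0.0, 1.374]
wrist_force: [1.2, -1.0, -0.1]
width: 0.0939
finger_force: 0.0
```

```bash
cat >> h.py <<'E'
def delta(target,yaw=np.pi/2):
    o=robot.get_obs(); Rt=R.from_euler('xyz',o["ee_rot"])
    want=R.from_euler('xyz',[np.pi,0,yaw])
    print("t",round(o["time"],2),"pos",o["tool_pos"].round(4),"rot",o["ee_rot"].round(4),"w",round(o["width"],4),"F",o["wrist_force"].round(1))
    print("shift",Rt.inv().apply(np.array(target)-o["tool_pos"]).round(4),"turn",(Rt.inv()*want).as_rotvec().round(4))
E
python3 - <<'E'
from h import *
print(tri((414.8,200.7),(438.8,284.3)),tri((281.1,379.3),(190.3,290.2)))
delta((.481,-.145,.23))
E
```

```text
(array([ 0.48058769, -0.14423721,  0.04030173]), np.float64(0.0011256158542069898)) (array([0.46874312, 0.33014129, 0.03190382]), np.float64(0.0028559545242931353))
t 0.82 pos [ 0.4089 -0.2512  0.2304] rot [3.1413e+00 1.0000e-04 1.3744e+00] w 0.0939 F [ 1.2 -1.  -0.1]
shift [0.1182 0.05   0.0004] turn [ 2.000e-04  1.000e-04 -1.964e-01]
```

Both rays meet within 3 mm at heights of 0.03–0.04, which fits the bottle bodies.

drive_tool([
  [0.094,[0.058,0.025,0],[0,0,-0.1]],
  [0.094,[0.118,0.05,0],[0,0,-0.196]],
  [0.094,[0.118,0.05,0],[0,0,-0.196]],
  [0.094,[0.118,0.05,0.05],[0,0,-0.196]],
  [0.094,[0.118,0.05,0.05],[0,0,-0.196]],
])

```text
time: 1.45
tool_pos: [0.4775, -0.1467, 0.1756]
ee_rot: [-3.131, -0.004, 1.563]
wrist_force: [-0.4, 0.6, 0.3]
width: 0.0943
finger_force: 0.0
```

```bash
python3 - <<'E'
from h import *
delta((.4805,-.144,.051))
E
```

```text
t 1.45 pos [ 0.4775 -0.1467  0.1756] rot [-3.1312 -0.0037  1.5635] w 0.0943 F [-0.4  0.6  0.3]
shift [0.0023 0.0043 0.1246] turn [-0.0103 -0.0037 -0.0073]
```

drive_tool([
  [0.094,[0.001,0.001,0.04],[0,0,0]],
  [0.094,[0.001,0.001,0.08],[0,0,0]],
  [0.094,[0.001,0.001,0.11],[0,0,0]],
  [0.094,[0.001,0.001,0.125],[0,0,0]],
  [0.094,[0.001,0.001,0.125],[0,0,0]],
])

```text
time: 2.08
tool_pos: [0.4819, -0.147, 0.0559]
ee_rot: [-3.141, 0.0, 1.564]
wrist_force: [0.5, -1.2, -0.3]
width: 0.0943
finger_force: 0.0
```

drive_tool([
  [0.03,[0,0,0],[0,0,0]],
  [0.03,[0,0,0],[0,0,0]],
  [0.03,[0,0,0],[0,0,0]],
  [0.03,[0,0,0],[0,0,0]],
  [0.03,[0,0,0],[0,0,0]],
])

```text
time: 2.7
tool_pos: [0.4819, -0.1462, 0.0555]
ee_rot: [-3.142, 0.0, 1.565]
wrist_force: [-0.6, 0.5, 0.4]
width: 0.0474
finger_force: 0.2
```

drive_tool([
  [0.03,[0,0,0],[0,0,0]],
  [0.03,[0,0,0],[0,0,0]],
  [0.03,[0,0,0],[0,0,0]],
  [0.03,[0,0,-0.01],[0,0,0]],
  [0.03,[0,0,-0.03],[0,0,0]],
])

```text
time: 3.32
tool_pos: [0.4812, -0.1459, 0.0851]
ee_rot: [-3.139, -0.001, 1.565]
wrist_force: [0.1, -0.5, 0.3]
width: 0.0438
finger_force: 30.0
```

drive_tool([
  [0.03,[0,0,-0.05],[0,0,0]],
  [0.03,[0.02,0.05,-0.055],[0,0,0]],
  [0.03,[0.045,0.1,-0.055],[0,0,0]],
  [0.03,[0.067,0.15,-0.055],[0,0,0]],
  [0.03,[0.067,0.16,-0.055],[0,0,0]],
])

```text
time: 3.95
tool_pos: [0.6443, -0.0784, 0.1397]
ee_rot: [-3.141, -0.001, 1.568]
wrist_force: [-0.8, 0.6, -0.1]
width: 0.0442
finger_force: 30.0
```

drive_tool([
  [0.03,[0,0,0],[0,0,0]],
  [0.03,[0,0,0],[0,0,0]],
])

```text
time: 4.2
tool_pos: [0.6412, -0.081, 0.1408]
ee_rot: [-3.141, 0.0, 1.564]
wrist_force: [0.7, -1.0, -1.5]
width: 0.0437
finger_force: 30.0
```

```bash
python3 - <<'E'
from h import *
delta((.6414,-.0794,.0865))
a=imaging.snapshot("side");b=imaging.snapshot("top")
for n,im in(("side",a),("top",b)):
    for c,s in blobs(im,(5,120,50),(18,255,230)): print(n,"brown",c,s)
cv2.imwrite("pics/m1.png",np.vstack([a[100:300,150:550],b[120:320,200:600]])[:,:,::-1])
E
```

```text
t 4.2 pos [ 0.6412 -0.081   0.1408] rot [-3.1410e+00  3.0000e-04  1.5637e+00] w 0.0437 F [ 0.7 -1.  -1.5]
shift [0.0016 0.0002 0.0543] turn [-0.0006  0.0003 -0.0071]
side brown [327.1 155.6] [319, 139, 22, 38, 450]
side brown [269.3 223.5] [257, 204, 24, 39, 702]
side brown [348.7 269.5] [339, 255, 22, 23, 176]
side brown [281.1 379.3] [265, 354, 32, 49, 1141]
top brown [317.2 187.9] [307, 174, 21, 26, 343]
top brown [190.2 290.1] [176, 278, 28, 25, 377]
```

View pics/m1.png

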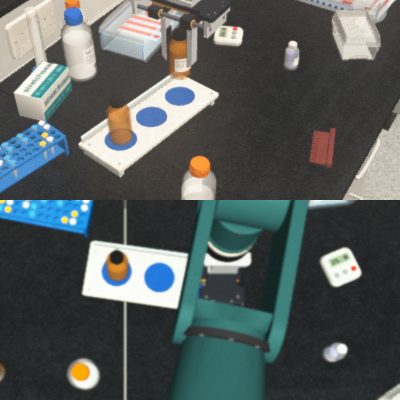

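The side view shows the bottle held upright above the right mark at crop (180,55). Bottle 3 hasn't moved. Next I lower it.

drive_tool([
  [0.03,[0.001,0,0.02],[0,0,0]],
  [0.03,[0.001,0,0.035],[0,0,0]],
  [0.03,[0.001,0,0.046],[0,0,0]],
  [0.03,[0.001,0,0.052],[0,0,0]],
  [0.03,[0.001,0,0.052],[0,0,0]],
])

```text
time: 4.92
tool_pos: [0.6421, -0.0792, 0.0877]
ee_rot: [-3.14, -0.0, 1.565]
wrist_force: [-0.2, -0.4, -1.1]
width: 0.0436
finger_force: 30.0
```

drive_tool([
  [0.03,[0,0,0.002],[0,0,0]],
  [0.03,[0,0,0.003],[0,0,0]],
  [0.03,[0,0,0.003],[0,0,0]],
])

```text
time: 5.3
tool_pos: [0.6425, -0.0793, 0.0858]
ee_rot: [3.141, 0.0, 1.565]
wrist_force: [0.1, 0.5, -0.9]
width: 0.044
finger_force: 30.0
```

drive_tool([
  [0.08,[0,0,0],[0,0,0]],
  [0.08,[0,0,0],[0,0,0]],
  [0.08,[0,0,0],[0,0,0]],
  [0.08,[0,0,0],[0,0,0]],
])

```text
time: 5.8
tool_pos: [0.6424, -0.0792, 0.0856]
ee_rot: [3.141, 0.0, 1.565]
wrist_force: [-0.5, -0.2, 0.7]
width: 0.0786
finger_force: 0.0
```

drive_tool([
  [0.08,[0,0,-0.03],[0,0,0]],
  [0.08,[0,0,-0.07],[0,0,0]],
  [0.09,[0,0,-0.11],[0,0,0]],
  [0.09,[0,0,-0.14],[0,0,0]],
])

```text
time: 6.3
tool_pos: [0.6427, -0.0793, 0.2279]
ee_rot: [3.139, 0.001, 1.565]
wrist_force: [0.9, 0.4, 0.5]
width: 0.0897
finger_force: 0.0
```

drive_tool([
  [0.094,[0.06,-0.025,0],[0,0,0]],
  [0.094,[0.12,-0.05,0],[0,0,0]],
  [0.094,[0.18,-0.075,0],[0,0,0]],
  [0.094,[0.23,-0.1,0],[0,0,0]],
  [0.094,[0.28,-0.12,0],[0,0,0]],
])

```text
time: 6.92
tool_pos: [0.5228, 0.2033, 0.2258]
ee_rot: [3.141, -0.0, 1.565]
wrist_force: [0.6, 0.2, -0.4]
width: 0.0937
finger_force: 0.0
```

```bash
python3 - <<'E'
from h import *
delta((.468,.331,.18))
a=imaging.snapshot("side");b=imaging.snapshot("top")
B=[[(c,s) for c,s in blobs(im,*BROWN)] for im in(a,b)]
for l in B:print([(c.tolist(),s) for c,s in l])
cv2.imwrite("pics/m2.png",np.vstack([a[100:300,150:550],b[120:320,200:600]])[:,:,::-1])
E
```

```text
t 6.92 pos [0.5228 0.2033 0.2258] rot [ 3.1408e+00 -3.0000e-04  1.5653e+00] w 0.0937 F [ 0.6  0.2 -0.4]
shift [ 0.1273 -0.0555  0.0458] turn [ 0.0008 -0.0003 -0.0055]
[([271.7, 226.7], [259, 204, 22, 39, 509]), ([348.9, 269.4], [339, 255, 22, 23, 185]), ([281.1, 379.2], [265, 354, 32, 49, 1147])]
[([317.2, 187.9], [307, 174, 21, 26, 346]), ([403.5, 198.8], [394, 186, 23, 23, 265]), ([187.8, 290.7], [175, 278, 21, 25, 288])]
```

View pics/m2.png

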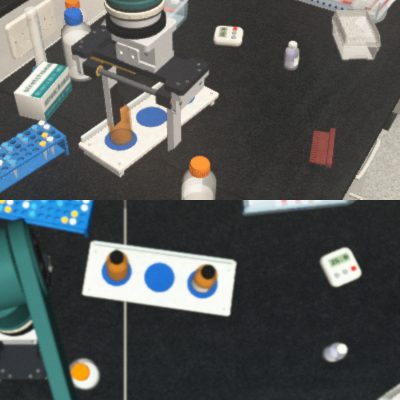

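The first bottle stands on the right mark, at about (204,280) in the lower crop, level with bottle 3 at (117,265). Bottle 3 is still in place. Now the second bottle.

drive_tool([
  [0.094,[0.05,-0.022,0],[0,0,0]],
  [0.094,[0.1,-0.044,0],[0,0,0]],
  [0.094,[0.128,-0.055,0.01],[0,0,0]],
  [0.094,[0.128,-0.055,0.046],[0,0,0]],
  [0.094,[0.128,-0.055,0.046],[0,0,0]],
])

```text
time: 7.65
tool_pos: [0.4684, 0.3285, 0.176]
ee_rot: [-3.136, 0.004, 1.565]
wrist_force: [-0.3, -1.0, -0.3]
width: 0.0942
finger_force: 0.0
```

drive_tool([
  [0.094,[0,0,0.04],[0,0,0]],
  [0.094,[0,0,0.08],[0,0,0]],
  [0.094,[0,0,0.11],[0,0,0]],
  [0.094,[0,0,0.124],[0,0,0]],
  [0.094,[0,0,0.124],[0,0,0]],
])

```text
time: 8.28
tool_pos: [0.4703, 0.3293, 0.0556]
ee_rot: [-3.141, 0.0, 1.564]
wrist_force: [-0.7, 0.4, 0.8]
width: 0.0939
finger_force: 0.0
```

drive_tool([
  [0.03,[0,0,0],[0,0,0]],
  [0.03,[0,0,0],[0,0,0]],
  [0.03,[0,0,0],[0,0,0]],
  [0.03,[0,0,0],[0,0,0]],
  [0.03,[0,0,0],[0,0,0]],
])

```text
time: 8.9
tool_pos: [0.4698, 0.3298, 0.0555]
ee_rot: [3.141, 0.0, 1.565]
wrist_force: [0.0, 0.5, -0.3]
width: 0.0471
finger_force: 0.0
```

drive_tool([
  [0.03,[0,0,0],[0,0,0]],
  [0.03,[0,0,0],[0,0,0]],
  [0.03,[0,0,0],[0,0,0]],
])

```text
time: 9.28
tool_pos: [0.4697, 0.3298, 0.0555]
ee_rot: [-3.141, 0.0, 1.565]
wrist_force: [-0.3, -0.9, 1.2]
width: 0.0439
finger_force: 30.0
```

drive_tool([
  [0.03,[0,0,-0.03],[0,0,0]],
  [0.03,[0,0,-0.08],[0,0,0]],
  [0.03,[0,0,-0.13],[0,0,0]],
  [0.03,[0,0,-0.16],[0,0,0]],
  [0.03,[0,0,-0.16],[0,0,0]],
])

```text
time: 9.9
tool_pos: [0.4711, 0.3305, 0.2184]
ee_rot: [3.136, -0.003, 1.565]
wrist_force: [-0.6, -0.2, -1.5]
width: 0.0443
finger_force: 30.0
```

drive_tool([
  [0.03,[-0.045,0.02,0],[0,0,0]],
  [0.03,[-0.1,0.04,0],[0,0,0]],
  [0.03,[-0.155,0.06,0],[0,0,0]],
  [0.03,[-0.21,0.08,0],[0,0,0]],
  [0.03,[-0.25,0.1,0],[0,0,0]],
])

```text
time: 10.52
tool_pos: [0.5676, 0.0768, 0.2122]
ee_rot: [-3.137, 0.001, 1.563]
wrist_force: [0.6, -0.1, -1.5]
width: 0.0439
finger_force: 30.0
```

drive_tool([
  [0.03,[-0.04,0.04,0],[0,0,0]],
  [0.03,[-0.07,0.075,0.02],[0,0,0]],
  [0.03,[-0.075,0.084,0.05],[0,0,0]],
  [0.03,[-0.075,0.084,0.07],[0,0,0]],
  [0.03,[-0.075,0.084,0.07],[0,0,0]],
])

```text
time: 11.15
tool_pos: [0.6494, 0.0044, 0.1412]
ee_rot: [-3.134, -0.001, 1.565]
wrist_force: [-0.5, 0.4, -1.3]
width: 0.0439
finger_force: 30.0
```

```bash
python3 - <<'E'
from h import *
delta((.6542,.0048,.0865))
a=imaging.snapshot("side")
cv2.imwrite("pics/m3.png",a[60:360,120:520][:,:,::-1])
E
```

```text
t 11.15 pos [0.6494 0.0044 0.1412] rot [-3.1337e+00 -7.0000e-04  1.5654e+00] w 0.0439 F [-0.5  0.4 -1.3]
shift [0.0004 0.0052 0.0546] turn [-0.0079 -0.0008 -0.0054]
```

View pics/m3.png

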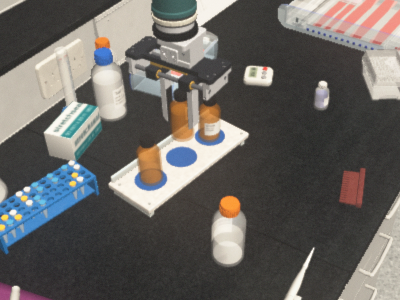

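The held bottle (crop 181,118) hangs upright above the middle mark (181,157). The others stand at (149,162) and (209,122). Lowering it now.

drive_tool([
  [0.03,[0,0.002,0],[0,0,0]],
  [0.03,[0,0.002,0.02],[0,0,0]],
  [0.03,[0,0.002,0.035],[0,0,0]],
  [0.03,[0,0.002,0.047],[0,0,0]],
  [0.03,[0,0.002,0.05],[0,0,0]],
])

```text
time: 11.82
tool_pos: [0.6529, 0.0038, 0.0934]
ee_rot: [-3.138, -0.0, 1.565]
wrist_force: [-0.1, 0.3, -1.6]
width: 0.0439
finger_force: 30.0
```

drive_tool([
  [0.03,[0,0,0.002],[0,0,0]],
  [0.03,[0,0,0.002],[0,0,0]],
  [0.03,[0,0,0.002],[0,0,0]],
])

```text
time: 12.2
tool_pos: [0.6542, 0.0036, 0.0942]
ee_rot: [3.14, 0.0, 1.565]
wrist_force: [0.4, -0.3, -0.7]
width: 0.044
finger_force: 30.0
```

drive_tool([
  [0.03,[0,0,0.004],[0,0,0]],
  [0.03,[0,0,0.007],[0,0,0]],
  [0.03,[0,0,0.008],[0,0,0]],
  [0.03,[0,0,0.008],[0,0,0]],
])

```text
time: 12.7
tool_pos: [0.6538, 0.0037, 0.0855]
ee_rot: [-3.141, 0.0, 1.565]
wrist_force: [-0.2, -0.3, -1.2]
width: 0.0442
finger_force: 30.0
```

drive_tool([
  [0.08,[0,0,0],[0,0,0]],
  [0.08,[0,0,0],[0,0,0]],
  [0.08,[0,0,0],[0,0,0]],
  [0.08,[0,0,0],[0,0,0]],
])

```text
time: 13.2
tool_pos: [0.6539, 0.0037, 0.0855]
ee_rot: [3.141, 0.0, 1.565]
wrist_force: [0.4, -0.3, 0.2]
width: 0.0786
finger_force: 0.0
```

drive_tool([
  [0.08,[0,0,-0.03],[0,0,0]],
  [0.08,[0,0,-0.07],[0,0,0]],
  [0.09,[0,0,-0.11],[0,0,0]],
  [0.09,[0,0,-0.16],[0,0,0]],
])

```text
time: 13.7
tool_pos: [0.6533, 0.0037, 0.2457]
ee_rot: [-3.139, -0.0, 1.565]
wrist_force: [0.8, -0.8, -0.5]
width: 0.09
finger_force: 0.0
```

drive_tool([
  [0.09,[-0.05,-0.04,0],[0,0,0]],
  [0.09,[-0.1,-0.08,0],[0,0,0]],
  [0.09,[-0.15,-0.12,0],[0,0,0]],
  [0.09,[-0.19,-0.16,0],[0,0,0]],
  [0.09,[-0.22,-0.2,0],[0,0,0]],
])

```text
time: 14.32
tool_pos: [0.4508, -0.2167, 0.2456]
ee_rot: [3.141, 0.001, 1.564]
wrist_force: [0.3, -0.1, 1.2]
width: 0.0898
finger_force: 0.0
```

```bash
python3 - <<'E'
from h import *
delta((.5,-.2,.2))
a=imaging.snapshot("side");b=imaging.snapshot("top")
B=[[c for c,s in blobs(im,*BROWN)] for im in(a,b)]
sa=sorted([c for c in B[0] if c[1]<250],key=lambda c:c[0]); sb=sorted(B[1],key=lambda c:c[0])
print(sa,sb)
O=np.array([.6542,.0048]);yaw=-.151
ex=np.array([np.cos(yaw),np.sin(yaw)]);ey=np.array([-ex[1],ex[0]])
for c,d in zip(sa,sb):
    p,e=tri(c,d); q=p[:2]-O; print(p.round(4),e.round(4),"shelf xy",(q@ex).round(4),(q@ey).round(4))
cv2.imwrite("pics/m4.png",np.vstack([a[100:300,150:550],b[120:320,200:600]])[:,:,::-1])
E
```

```text
t 14.32 pos [ 0.4508 -0.2167  0.2456] rot [3.1413e+00 8.0000e-04 1.5636e+00] w 0.0898 F [ 0.3 -0.1  1.2]
shift [0.0171 0.049  0.0456] turn [ 0.0003  0.0008 -0.0072]
[array([269.3, 223.4]), array([300.8, 201.1]), array([328.4, 177.4])] [array([317.2, 187.9]), array([360. , 194.2]), array([403.6, 198.7])]
[0.6634 0.0864 0.0685] 0.0025 shelf xy -0.0032 0.0821
[0.6495 0.005  0.0708] 0.0011 shelf xy -0.0047 -0.0005
[ 0.638  -0.0757  0.0799] 0.001 shelf xy -0.0039 -0.082
```

View pics/m4.png

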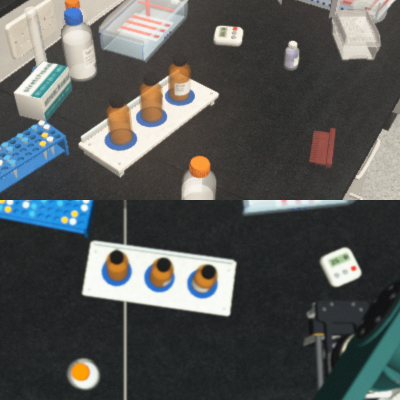

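All three bottles stand upright and in line on their marks, at (117,265), (160,273) and (204,280) in the lower crop. Each is within about 5 mm of its mark's centre, and the arm is clear, so I'm handing in.

```bash
python3 -c "
from bench import robot
print(robot.close_job())"
```

```text
the job is handed in; nothing more can be done
None
```

I stood both loose brown bottles on the middle and right marks and handed the job in after about 14 s of robot time; the last images put all three bottles upright and within about 5 mm of their mark centres, but no verdict came back.

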